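Hang the display module on the swivel hook

ROBOT

A 7-joint arm with a two-finger parallel gripper is mounted at the origin on the work surface. World frame = base frame: x ahead of the robot, y to its left, z up, the work surface at z = 0. Lengths are in m, angles in rad, forces in N, time in s.
With the tool pointing down it reaches from about 0.4 to 0.85 m from the base axis. Payload 10.4 kg.
Tool frame: the origin (TCP) lies on the centre line of the jaws, within the pads' length; the fingertips stand r.finger_overhang ahead of it and the grasp point (between the pads) lies 5 mm behind it (r.finger_overhang is the distance from the TCP to the fingertips, in m); z points along the fingers, y is the line along which they close (so a half turn about z gives the same grasp; the last joint's range is limited). The gripper opens to 87 mm and grips with 3 to 60 N. Pads are 19 mm wide; open, the fingers measure 117 mm over their backs; the gripper's body (75 mm by 190 mm) begins 51 mm behind the grasp point.
Start: joints at [1.209, 0.332, -0.065, 1.46, 0.022, 1.35, -0.088], TCP at [0.208, -0.589, 0.237] pointing down, gripper open.
Joint ranges: [-2.6, 2.6], [-0.5, 2.12], [-1.47, 1.34], [0.16, 2.42], [-1.27, 4.41], [0.06, 2.06], [-2.6, 2.6]. Speed limits (rad/s): [2.22, 2.22, 2.79, 2.79, 3.14, 3.14, 3.14].

INTERFACE

Orientations are given as a unit quaternion [x, y, z, w].
In Python, from bench import read_state, viewer, r gives the robot as it stands.
- The arm moves only by the tool carry_out, never from a script. Its argument "moves" is a list of rows, each a list of 6 numbers: the shift along the tool's x, y, z in units of 40 mm (1.0 is 40 mm), then the turn, a rotation vector about the tool's x, y, z in units of 8 degrees (1.0 is 8 degrees). A call has 1 to 20 rows; each row shifts and turns the commanded pose from where the row before left it, along the tool's axes as they then stand; what a row does not reach is not made up. A row lasts 1/8 s, in which the tool goes at most 62.5 mm and 10.7 degrees, less where a joint would pass 70% of its speed; a pose out of reach is approached as far as the arm can. A call is refused whole if a number of a shift passes 1 or a number of a turn 1, either way. A call with a gripper value outside its range is refused whole. "fingers" is the finger opening in mm, from 0 to 87, set as the call begins (left out, the last holds). The fingers move at their own pace and stop on an object; "force" is the grip in N (left out, the last holds). Time passes only in rows, so rows that do not move let the fingers close. It gives the time, the measured TCP pose, the force, the opening and the grip force at its end, in the units of the state.
- read_state(): the state, without advancing time (a new reading comes with each control period).
- viewer.camera(name): name is "side" or "top" or "wrist"; returns a dict with "pixels" (480x640x3 uint8, red, green, blue), "range_z" (480x640 float32, m along the optical axis (not along the pixel's ray), 0 where there is no reading), "fx", "fy", "cx", "cy" (pixels), "k1" (the pictures are not rectified: a ray, as slopes to the right and down, at radius r is drawn at 1 + k1 r^2 times it, then the intrinsics apply), "xyz" and "orientation" of the camera in the world. Camera axes: x right, y down, z forward; pixel columns grow to the right and rows downward; lengths in m; the calibration is good to about 2 mm. A picture is of the moment at which its call begins.
- r.close_job(): hands the job in; it is judged then, once.
The state is a dict: "time": time; "joint_positions": joint angles; "joint_vel": joint speeds; "joint_torque": joint torques, N m; "ee_pos": TCP position; "eef_rot": TCP orientation; "ft_force": force on the tool from outside, world axes, zero at the start; "torque": the same for the moment, N m; "width": finger opening in m; "grip_force": force on a finger pad.
Only numpy, scipy, OpenCV 4.12 (cv2) and the standard library are available. Lean on these libraries where they do the work, as an engineer would, in place of code of your own. Each camera call takes 0.05 s, during which the arm holds its last target. There are 200 camera calls.

TASK

Turn the stand's stiff swivel hook round until it rests against its stop, facing straight out of the front of the stand. Then take the small display module from its cradle and hang it by its eye on the hook, settled down in the groove of the arm, hanging free and upright with the hook still facing front. Handle the stand gently, staying under 20 N, and leave the empty bezel frame, the tape roll and the screwdriver where they are.

Things in the scene. Friction and masses are not known exactly. Their poses are not given: they have to be found in the camera images.
- stand: fixed hook stand, front = its -x side; origin at the centre of the underside of its base plate, 110 x 100 x 12 mm. A 22 mm post rises from there to the swivel. On the +y side of the post (middle 92.5 mm from it) stands a drawer block 120 x 75 mm, 100 mm high, under the turned-away hook. No contact force on any part of the stand or hook may exceed 20 N.
- hook (a joint): angle of the swivel hook, rad. 0: against its hard end stop, arm pointing straight out of the stand's front (-x). Grows as it is turned away towards the stand's +y (clockwise from above), up to 2.0; starts at 0.9 to 1.6. Stiff: friction about 0.25 N m, so it stays where left, and a sideways push of some 4 N on the arm turns it.
- hook_axis (a point): point on the vertical swivel axis at the height of the arm's centre line, 160 mm above the table; turns with the hook: the arm points along its -x, z is up. The swivel head here is 28 mm across and reaches 12 mm above and below this point.
- hook_arm (a point): point on the arm's centre line, 56 mm from the axis, axes as hook_axis. The arm is a level round steel bar of 13 mm diameter with one round groove (waist) 10.5 mm wide and 5 mm in diameter. The groove's middle is anywhere 50 to 62 mm from the axis (clamped there, not tracked): look or feel for it. Full diameter from the head to the groove and at least 24 mm outward of its middle.
- hook_tip (a point): end of the arm, 93 mm from the swivel axis, on its centre line; here a 6 mm thick nib is turned up to 12 mm above the centre line. Axes as hook_axis.
- display: display module, 84 mm wide (y), 12 mm thick (x), 114 mm tall, about 180 g, upright in its cradle; origin at the centre of its underside. Screen body 0 to 54 mm up; above it a hanger 36 mm wide, 8 mm thick, with an eye 24 mm wide, 54 to 86 mm up, its roof an inverted V (slopes 30 deg); then a grip bar. The eye goes over the arm along the module's x; either face may look outward.
- display_eye (a point): peak of the V roof of the eye, 86 mm above the module's underside, in the middle. On the bar's full diameter it rests 7.5 mm above the arm's centre line; fully down in the groove 2.9 mm above it.
- display_grip (a point): centre of the display's grip bar, 102 mm above its underside; the bar is 10 mm thick along the module's x and reaches 12 mm above and below this point.
- cradle_a: fixed plastic cradle that holds the display: block 50 x 100 x 28 mm (x, y, z), origin under its centre, with a slot 15 mm wide along its y whose floor is 6 mm above the table. The display stands in the slot; its axes are those of the cradle.
- cradle_b: the like cradle that holds the bezel frame
- bezel: bystander: empty open green frame 84 x 10 x 64 mm standing in the other cradle; no hanger on it. Origin at the centre of its underside. Leave alone.
- tape: bystander: roll of black tape lying flat, 60 mm in diameter, 19 mm high, origin at the centre of its underside. Leave alone.
- driver: bystander: screwdriver 150 mm long lying on the table. Leave alone.
Things that resemble listed ones, but are neither listed nor needed, are in the scene too. Leave any orange look-alike of the display alone. Of the things that look like the stand, the middle-sized one is meant.

How it is judged:
On the way:
1. the hook is turned home against its stop, with nothing hung on it yet (value of joint hook below 0.05 rad and contact force between display and stand below 0.05 N), for 0.3 s.
At the end, for the whole second after the job is handed in: the hook is within 0.07 rad of its stop; the peak of the display's eye is down in the groove (less than 5 mm above the arm's centre line, 46 to 66 mm from the swivel axis, within 4 mm sideways of the arm's centre line); the display hangs upright within 0.14 rad, at rest and let go (value of joint hook below 0.07 rad and x of display_eye in the frame of hook_axis between -0.066 and -0.046 m and y of display_eye in the frame of hook_axis between -0.004 and 0.004 m and z of display_eye in the frame of hook_axis between 0.0005 and 0.005 m and angle between display's own z axis and vertical below 0.14 rad and linear speed of display below 0.03 m/s and contact force between display and the fingers below 0.05 N); the robot touches nothing.
It fails at once if the stand or hook is pushed or loaded with more than 20 N (contact force between anything else and stand above 20 N).
It fails at once if the bezel frame, tape roll or screwdriver is moved more than 10 mm (distance of any of bezel, tape, driver from where it was at the start of the episode above 0.01 m).
It also fails if it takes over 72 s, if anything falls off the work surface, if the arm or the gripper's body presses on something with over 40 N, if the wrist force passes 120 N, or if a joint passes its speed limit or range.

## Working session

There is one attempt and no reset: what is moved stays moved. The work goes in short steps, Python scripts to look and compute and a tool call to move; the robot and the scene stay as the last step left them, time stands still between calls to the robot, and variables do not carry over. Pictures are saved under pics/ and viewed, at most 10 in all, crops included, and the job is handed in when it is done.

Besides the shell and the picture viewer there is one more tool, called after "Emit:" as name(argument=value, ...), one argument or row to a line, values as JSON. carry_out: Moves the arm, as the interface text tells. Its arguments: {"type":"object","properties":{"moves":{"type":"array","items":{"type":"array","items":{"type":"number"}}},"fingers":{"type":"number"},"force":{"type":"number"}},"required":["moves"]}

```bash
ls; mkdir -p pics
cat > h.py <<'E'
import numpy as np, cv2, pickle
from bench import read_state, viewer, r
from scipy.spatial.transform import Rotation as R
def snap(name,fn):
    c=viewer.camera(name); cv2.imwrite(f'pics/{fn}.png',c['pixels'][:,:,::-1]); pickle.dump(c,open(f'pics/{fn}.pkl','wb')); return c
def load(fn): return pickle.load(open(f'pics/{fn}.pkl','rb'))
def world(c,u,v,z=None,depth=None):
    K=np.array([[c['fx'],0,c['cx']],[0,c['fy'],c['cy']],[0,0,1]])
    p=cv2.undistortPoints(np.array([[[u,v]]],float),K,np.array([c['k1'],0,0,0.]),).ravel()
    d=R.from_quat(c['orientation']).apply([p[0],p[1],1]); o=np.array(c['xyz'])
    if z is not None: return o+d*(z-o[2])/d[2]
    if depth is None: depth=c['range_z'][int(round(v)),int(round(u))]
    return o+d*depth
def cloud(c):
    H,W=c['range_z'].shape; u,v=np.meshgrid(np.arange(W),np.arange(H))
    K=np.array([[c['fx'],0,c['cx']],[0,c['fy'],c['cy']],[0,0,1]])
    p=cv2.undistortPoints(np.stack([u,v],-1).reshape(-1,1,2).astype(float),K,np.array([c['k1'],0,0,0.])).reshape(H,W,2)
    d=np.dstack([p,np.ones((H,W))])*c['range_z'][...,None]
    P=R.from_quat(c['orientation']).apply(d.reshape(-1,3)).reshape(H,W,3)+np.array(c['xyz']); P[c['range_z']==0]=np.nan
    return P
E
python3 - <<'E'
from h import *
for n in('side','top','wrist'):
    c=snap(n,n+'0'); print(n,c['xyz'],c['orientation'],c['fx'],c['k1'])
s=read_state();print(s, r.finger_overhang)
E
```

```text
pics
side [ 0.31050711 -0.84508983  0.64231621] [ 0.86645422 -0.12009015  0.06855571 -0.47972446] 508.54360358445547 0.0042675840086100585
top [ 0.44259134 -0.02472394  1.08389978] [-0.70542296  0.70722001 -0.04189085  0.02152827] 527.3597694132297 -0.10600926128897736
wrist [ 0.27553484 -0.56477481  0.38389718] [ 0.80891128 -0.57290782 -0.07703938  0.10725714] 356.30376871617005 -0.06580529931604093
{'time': 0.15, 'joint_positions': array([ 1.20942275,  0.33273219, -0.06466068,  1.46071416,  0.02160003,
        1.34988897, -0.0884821 ]), 'joint_vel': array([-0.00092004, -0.00243554,  0.00099167, -0.00349858,  0.00032136,
       -0.00062998,  0.00151685]), 'joint_torque': array([ 1.31230285e-03, -6.23629832e+01,  2.52296840e-02, -3.90142179e+01,
       -6.12539705e-02,  3.72757029e-02,  1.37848760e-04]), 'ee_pos': array([ 0.20759951, -0.58923915,  0.23594952]), 'eef_rot': array([ 9.85688450e-01,  1.68576406e-01, -1.15786246e-04, -5.10918233e-04]), 'ft_force': array([ 0.24129794, -0.06212363, -0.00380064]), 'torque': array([-0.04301745,  0.0487974 ,  0.01160422]), 'grip_force': 0.0, 'width': 0.0873694524040046} 0.014
```

View pics/top0.png

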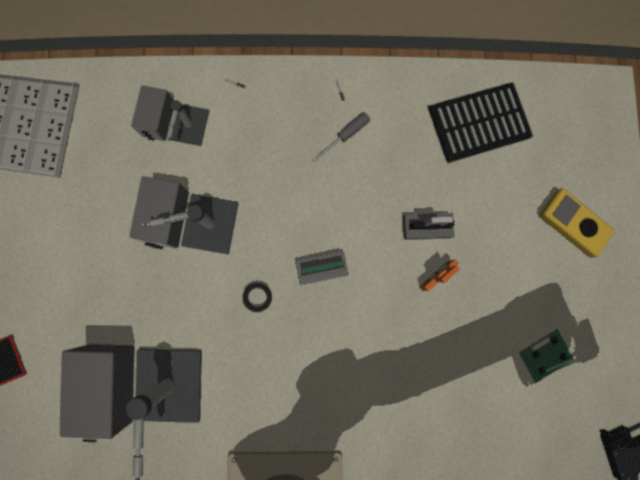

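View pics/side0.png

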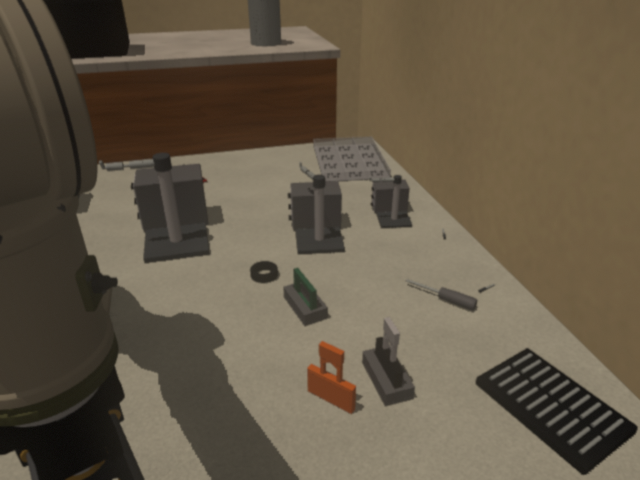

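The top view (x up, y left) shows three stands. The middle one has its head at about (195,213) and its arm reaching left to (145,223). The module stands in the cradle at (428,225), the bezel at (321,266), and the orange decoy at (440,275).

Run:
```python
from h import *
c=load('top0'); P=cloud(c)
a=cv2.imread('pics/top0.png')
A=cv2.resize(a[165:265,120:250],None,fx=5,fy=5,interpolation=cv2.INTER_CUBIC)
B=cv2.resize(a[195:300,390:470],None,fx=5,fy=5,interpolation=cv2.INTER_CUBIC)[:500]
A=cv2.resize(A,(520,400)); B=cv2.resize(B,(280,350))
M=np.zeros((400,800,3),np.uint8); M[:,:520]=A; M[:350,520:]=B
cv2.imwrite('pics/crop1.png',np.clip(M*1.8,0,255).astype(np.uint8))
for nm,(u0,u1,v0,v1) in dict(stand=(120,250,165,265),disp=(395,462,195,245)).items():
    Q=P[v0:v1,u0:u1].reshape(-1,3); Q=Q[~np.isnan(Q[:,0])]
    for lo,hi in ([(0.006,0.02),(0.09,0.11),(0.14,0.156),(0.156,0.169),(0.169,0.19)] if nm=='stand' else [(0.015,0.035),(0.05,0.07),(0.08,0.1),(0.1,0.112),(0.112,0.135)]):
        q=Q[(Q[:,2]>lo)&(Q[:,2]<hi)]
        if len(q)>3: 
            rc=cv2.minAreaRect(q[:,:2].astype(np.float32)*1000)
            print(nm,lo,hi,len(q),q.mean(0).round(4),'rect',np.round(rc[0],1),np.round(rc[1],1),round(rc[2],1))
```

```text
stand 0.006 0.02 2302 [0.5752 0.1526 0.0113] rect [598.4 182.2] [175.3 187.2] 4.3
stand 0.09 0.11 2399 [0.5938 0.2441 0.099 ] rect [585.7 213.7] [142.3 127.9] 80.8
stand 0.14 0.156 16 [0.57   0.1498 0.1522] rect [565.6 172.4] [12.7 71.2] 14.8
stand 0.156 0.169 314 [0.5675 0.1948 0.1642] rect [565.5 190.8] [ 25.3 107.6] 17.3
stand 0.169 0.19 185 [0.577  0.1573 0.1716] rect [573.9 193.9] [ 25.4 108.7] 6.0
disp 0.015 0.035 802 [ 0.5691 -0.2904  0.0269] rect [ 572.  -296.4] [ 50.4 100.1] 1.7
disp 0.05 0.07 192 [ 0.5699 -0.2897  0.0587] rect [ 571.5 -296.9] [13.3 84.1] 1.4
disp 0.08 0.1 15 [ 0.57   -0.2865  0.0914] rect [ 570.3 -294.8] [39.2  8. ] 84.6
disp 0.1 0.112 21 [ 0.5685 -0.2872  0.1039] rect [ 567.5 -290.5] [33.8  8.1] 77.2
disp 0.112 0.135 134 [ 0.572  -0.2954  0.1184] rect [ 572.  -296.6] [42.4 10. ] 89.6
```

View pics/crop1.png

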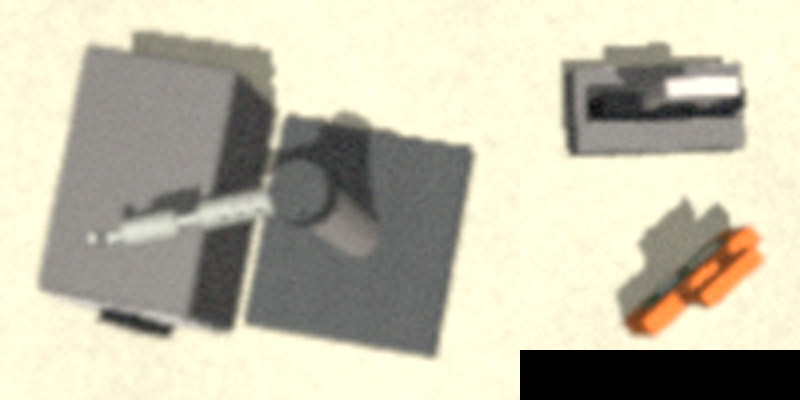

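The crop is 4x, so pixel = (120+X/4, 165+Y/4). In it the head is at (302,190), the groove at (188,219) and the nib at (95,237). The base plate corners are (285,113), (473,147), (437,355), (247,323), and the block top corners are (88,46), (238,72), (190,318), (40,290).

```bash
cat >> h.py <<'E'
def delta(target,yawx,s=None):
    """tool-frame shift (units 40mm) from now and yaw turn (units 8deg) to reach target with tool x at world yaw yawx (deg), pointing down"""
    s=s or read_state(); r0=R.from_quat(s['eef_rot']); d=r0.inv().apply(np.array(target)-s['ee_pos'])/0.04
    y=np.deg2rad(yawx); T=R.from_matrix(np.array([[np.cos(y),np.sin(y),0],[np.sin(y),-np.cos(y),0],[0,0,-1]]).T.T)
    return d.round(3), np.rad2deg((r0.inv()*T).as_rotvec()/8).round(3)
E
python3 - <<'E'
from h import *
c=load('top0')
f=lambda X,Y,z: world(c,120+X/4,165+Y/4,z)[:2]
base=np.array([f(*p,.012) for p in [(285,113),(473,147),(437,355),(247,323)]])
blk=np.array([f(*p,.1) for p in [(88,46),(238,72),(190,318),(40,290)]])
print(base.round(4),blk.round(4))
print('base cen',base.mean(0),'blk cen',blk.mean(0), 'sep',np.linalg.norm(blk.mean(0)-base.mean(0)))
for Q in(base,blk): print('sides',[np.linalg.norm(Q[i]-Q[i-1]).round(4) for i in range(4)])
d=blk.mean(0)-base.mean(0); print('y dir',np.rad2deg(np.arctan2(d[1],d[0]))-90)
for Q in(base,blk):
  for i,j in((3,0),(2,1)): e=Q[j]-Q[i]; print('x dir',np.rad2deg(np.arctan2(e[1],e[0])))
hd=f(302,190,.172); g=f(188,219,.16); t=f(95,237,.172)
print('head',hd,'groove',g,np.linalg.norm(g-hd),'tip',t,np.linalg.norm(t-hd))
e=t-hd; print('arm dir',np.rad2deg(np.arctan2(e[1],e[0])))
print(world(c,190,212,.16),world(c,195,213))
s=read_state(); print('yaw now',R.from_quat(s['eef_rot']).as_matrix().round(3))
E
```

```text
[[0.6408 0.1915]
 [0.6228 0.0944]
 [0.5159 0.1117]
 [0.5323 0.209 ]] [[0.6572 0.2689]
 [0.6443 0.1966]
 [0.5273 0.2167]
 [0.5406 0.2883]]
base cen [0.57796144 0.15163804] blk cen [0.59237684 0.24263512] sep 0.09213182266314403
sides [np.float64(0.1098), np.float64(0.0988), np.float64(0.1083), np.float64(0.0987)]
sides [np.float64(0.1182), np.float64(0.0735), np.float64(0.1187), np.float64(0.0728)]
y dir -9.001764783419063
x dir -9.141387305545935
x dir -9.19404058868762
x dir -9.46267547139837
x dir -9.767475563808212
head [0.57711226 0.15110186] groove [0.56607946 0.20384653] 0.053886200541128505 tip [0.55666999 0.24170631] 0.09288193237588455
arm dir 102.71424531251235
[0.57979854 0.16320268 0.16      ] [0.57624399 0.15197547 0.1719288 ]
yaw now [[ 0.943  0.332 -0.   ]
 [ 0.332 -0.943  0.001]
 [-0.    -0.001 -1.   ]]
```

Run:
```python
from h import *
print(delta([0.561,0.225,0.26],102.7))
```

```text
(array([ 15.098, -16.264,  -0.585]), array([-6.0000e-03, -5.0000e-03, -1.0411e+01]))
```

Emit:
carry_out(
  moves=[
    [0.84, -0.9, -0.03, 0, 0, 0],
    [0.84, -0.9, -0.03, 0, 0, 0],
    [0.84, -0.9, -0.03, 0, 0, 0],
    [0.84, -0.9, -0.03, 0, 0, 0],
    [0.84, -0.9, -0.03, 0, 0, 0],
    [0.84, -0.9, -0.03, 0, 0, 0],
    [0.84, -0.9, -0.03, 0, 0, 0],
    [0.84, -0.9, -0.03, 0, 0, 0],
    [0.84, -0.9, -0.03, 0, 0, 0],
    [0.84, -0.9, -0.03, 0, 0, 0],
    [0.84, -0.9, -0.03, 0, 0, 0],
    [0.84, -0.9, -0.03, 0, 0, 0],
    [0.84, -0.9, -0.03, 0, 0, 0],
    [0.84, -0.9, -0.03, 0, 0, 0],
    [0.84, -0.9, -0.03, 0, 0, 0],
    [0.84, -0.9, -0.03, 0, 0, 0],
    [0.84, -0.9, -0.03, 0, 0, 0],
    [0.5, -0.5, 0, 0, 0, 0],
    [0, 0, 0, 0, 0, 0],
  ],
  fingers=40,
)

```text
time: 2.52
ee_pos: [0.5549, 0.2054, 0.2562]
eef_rot: [0.985, 0.17, -0.001, -0.001]
ft_force: [-0.8, -1.1, -1.0]
width: 0.0402
grip_force: 0.0
```

Emit:
carry_out(
  moves=[
    [0, 0, 0, 0, 0, -1],
    [0, 0, 0, 0, 0, -1],
    [0, 0, 0, 0, 0, -1],
    [0, 0, 0, 0, 0, -1],
    [0, 0, 0, 0, 0, -1],
    [0, 0, 0, 0, 0, -1],
    [0, 0, 0, 0, 0, -1],
    [0, 0, 0, 0, 0, -1],
    [0, 0, 0, 0, 0, -1],
    [0, 0, 0, 0, 0, -1],
    [0, 0, 0, 0, 0, -0.4],
    [0, 0, 0, 0, 0, 0],
  ],
)

```text
time: 4.03
ee_pos: [0.5553, 0.2019, 0.2568]
eef_rot: [0.626, 0.78, -0.0, 0.0]
ft_force: [-1.0, -0.1, 0.1]
width: 0.0402
grip_force: 0.0
```

Run:
```python
from h import *
print(delta([0.561,0.225,0.16],102.7)); s=read_state(); print(s['time'],s['ee_pos'],s['ft_force'],s['width'],s['joint_positions'].round(2))
c=snap('wrist','wrist1')
i=cv2.imread('pics/wrist1.png'); cv2.imwrite('pics/wrist1b.png',np.clip(i*1.5,0,255).astype(np.uint8))
```

```text
(array([0.536, 0.266, 2.419]), array([-0.002,  0.007, -0.023]))
4.025 [0.55528376 0.20185798 0.25678105] [-0.9861884  -0.10986207  0.09637254] 0.040249061359402066 [ 0.4   0.45 -1.09  1.48  0.4   1.45 -0.49]
```

View pics/wrist1b.png

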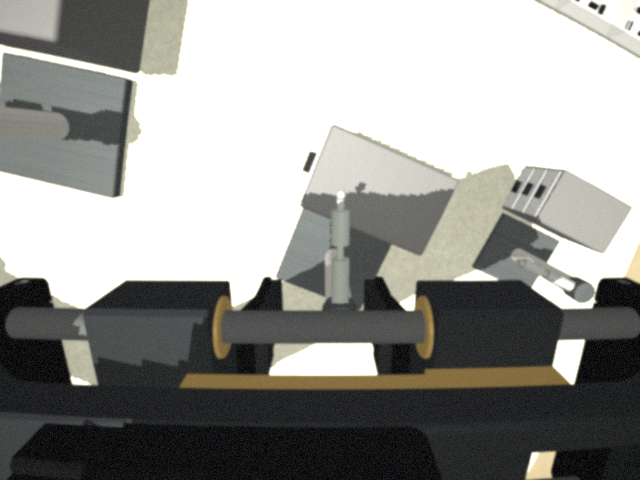

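The wrist view shows the arm between the open fingers, nib at about (341,198) and groove at about (340,250).

Run:
```python
from h import *
c=load('wrist1'); 
for p,z in(((341,198),.172),((340,215),.16),((340,250),.16),((340,285),.16)): print(p,world(c,*p,z),world(c,*p))
i=cv2.imread('pics/wrist1.png'); cv2.imwrite('pics/wcrop.png',np.clip(cv2.resize(i[180:310,290:390],None,fx=5,fy=4.6,interpolation=cv2.INTER_CUBIC)*1.3,0,255).astype(np.uint8))
```

```text
(341, 198) [0.55883792 0.2436231  0.172     ] [0.5588686  0.24357485 0.17161048]
(340, 215) [0.56181657 0.23041516 0.16      ] [0.56116864 0.23169338 0.16744194]
(340, 250) [0.56761009 0.20569048 0.16      ] [0.56736307 0.20629894 0.16223065]
(340, 285) [0.57374233 0.17959087 0.16      ] [0.57302155 0.18160481 0.1653081 ]
```

Emit:
carry_out(
  moves=[
    [0.54, 0.27, 0, 0, 0, 0],
    [0, 0, 0.6, 0, 0, 0],
    [0, 0, 0.6, 0, 0, 0],
    [0, 0, 0.6, 0, 0, 0],
    [0, 0, 0.6, 0, 0, 0],
    [0, 0, 0, 0, 0, 0],
  ],
)

```text
time: 4.82
ee_pos: [0.5604, 0.2254, 0.1595]
eef_rot: [0.626, 0.78, -0.001, -0.001]
ft_force: [0.2, 0.1, 1.7]
width: 0.0403
grip_force: 0.0
```

Emit:
carry_out(
  moves=[
    [0, -0.08, 0, 0, 0, 0],
    [0, -0.08, 0, 0, 0, 0],
    [0, -0.08, 0, 0, 0, 0],
    [0, -0.08, 0, 0, 0, 0],
    [0, 0, 0, 0, 0, 0],
  ],
)

```text
time: 5.45
ee_pos: [0.5486, 0.2236, 0.1612]
eef_rot: [0.625, 0.78, 0.0, 0.0]
ft_force: [0.3, 0.7, 0.1]
width: 0.0399
grip_force: 0.1
```

Emit:
carry_out(
  moves=[
    [-0.025, -0.13, 0, 0, 0, -0.5],
    [-0.025, -0.13, 0, 0, 0, -0.5],
    [-0.025, -0.13, 0, 0, 0, -0.5],
    [-0.025, -0.13, 0, 0, 0, -0.5],
    [0, 0, 0, 0, 0, 0],
  ],
)

```text
time: 6.08
ee_pos: [0.5306, 0.213, 0.1611]
eef_rot: [0.511, 0.86, 0.0, 0.0]
ft_force: [2.8, -0.3, 0.3]
width: 0.0401
grip_force: 0.6
```

Emit:
carry_out(
  moves=[
    [-0.025, -0.13, 0, 0, 0, -0.5],
    [-0.025, -0.13, 0, 0, 0, -0.5],
    [-0.025, -0.13, 0, 0, 0, -0.5],
    [-0.025, -0.13, 0, 0, 0, -0.5],
    [-0.025, -0.13, 0, 0, 0, -0.5],
    [-0.025, -0.13, 0, 0, 0, -0.5],
    [-0.025, -0.13, 0, 0, 0, -0.5],
    [0, 0, 0, 0, 0, 0],
  ],
)

```text
time: 7.08
ee_pos: [0.5075, 0.1847, 0.161]
eef_rot: [0.288, 0.958, 0.0, -0.0]
ft_force: [1.4, 0.1, -0.5]
width: 0.0402
grip_force: 0.5
```

```bash
cat > m.py <<'E'
from h import *
A=np.array([0.5775,0.1515])
s=read_state(); m=R.from_quat(s['eef_rot']).as_matrix(); p=s['ee_pos'][:2]-A
print('t',s['time'],'yaw',np.rad2deg(np.arctan2(m[1,0],m[0,0])),'tool xy of A->tcp',p@m[:2,0]*1e3,p@m[:2,1]*1e3,'z',s['ee_pos'][2],'F tool',m.T@s['ft_force'],'tor',s['torque'],s['joint_positions'].round(2))
E
python3 m.py
```

```text
t 7.075 yaw 146.49258567404885 tool xy of A->tcp 76.68307235089488 -10.962852796952399 z 0.16104160902129153 F tool [-1.13229556  0.84930617  0.4825678 ] tor [ 0.15590581 -0.3570218  -0.05165692] [ 0.58  0.51 -1.28  1.74  0.51  1.28  0.17]
```

Emit:
carry_out(
  moves=[
    [-0.025, -0.13, 0, 0, 0, -0.5],
    [-0.025, -0.13, 0, 0, 0, -0.5],
    [-0.025, -0.13, 0, 0, 0, -0.5],
    [-0.025, -0.13, 0, 0, 0, -0.5],
    [0, 0, 0, 0, 0, 0],
  ],
)

```text
time: 7.7
ee_pos: [0.5013, 0.1646, 0.1609]
eef_rot: [0.152, 0.988, 0.0, -0.0]
ft_force: [0.4, 0.8, 0.7]
width: 0.0397
grip_force: 0.4
```

Emit:
carry_out(
  moves=[
    [-0.012, -0.065, 0, 0, 0, -0.25],
    [-0.012, -0.065, 0, 0, 0, -0.25],
    [0, -0.03, 0, 0, 0, -0.1],
    [0, 0, 0, 0, 0, 0],
  ],
)

```text
time: 8.2
ee_pos: [0.5005, 0.1579, 0.1609]
eef_rot: [0.11, 0.994, -0.0, -0.0]
ft_force: [1.7, 1.9, 0.4]
width: 0.0399
grip_force: 1.3
```

```bash
python3 m.py
```

```text
t 8.2 yaw 167.39763467710097 tool xy of A->tcp 76.50541893227788 -10.572291305650381 z 0.1609299250557136 F tool [-1.29244248  2.19403828 -0.39612587] tor [ 0.60803554 -0.61861581  0.01187822] [ 0.7   0.54 -1.37  1.77  0.55  1.3   0.55]
```

Emit:
carry_out(
  moves=[
    [0, -0.05, 0, 0, 0, -0.2],
    [0, -0.05, 0, 0, 0, -0.2],
    [0, 0, 0, 0, 0, 0],
  ],
)

```text
time: 8.57
ee_pos: [0.4999, 0.1539, 0.161]
eef_rot: [0.082, 0.997, 0.0, 0.0]
ft_force: [2.9, 2.3, -0.2]
width: 0.0405
grip_force: 1.7
```

Emit:
carry_out(
  moves=[
    [0, -0.03, 0, 0, 0, 0],
    [0, -0.03, 0, 0, 0, 0],
    [0, 0, 0, 0, 0, 0],
  ],
)

```text
time: 8.95
ee_pos: [0.4997, 0.1533, 0.1613]
eef_rot: [0.081, 0.997, 0.002, 0.001]
ft_force: [6.4, 9.9, -4.1]
width: 0.0401
grip_force: 5.4
```

Emit:
carry_out(
  moves=[
    [0, -0.03, 0, 0, 0, 0],
    [0, -0.03, 0, 0, 0, 0],
    [0, 0, 0, 0, 0, 0],
  ],
)

```text
time: 9.32
ee_pos: [0.4995, 0.1527, 0.1615]
eef_rot: [0.081, 0.997, 0.003, 0.001]
ft_force: [9.8, 16.5, -8.4]
width: 0.04
grip_force: 9.1
```

```bash
python3 m.py
```

```text
t 9.325 yaw 170.75103281185525 tool xy of A->tcp 77.13046810199779 -11.385123819361567 z 0.16150898072132633 F tool [-6.95936325 17.82895241  8.56520179] tor [ 3.61137409 -2.16816189 -0.13132547] [ 0.73  0.54 -1.39  1.78  0.55  1.29  0.62]
```

Hard stop reached; backing off.

Emit:
carry_out(
  moves=[
    [0, 0.15, 0, 0, 0, 0],
    [0, 0.15, 0, 0, 0, 0],
    [0, 0, 0, 0, 0, 0],
    [0, 0, 0, 0, 0, 0],
    [0, 0, 0, 0, 0, 0],
  ],
)

```text
time: 9.95
ee_pos: [0.5009, 0.1607, 0.1609]
eef_rot: [0.082, 0.997, -0.0, -0.0]
ft_force: [-0.6, 0.1, -0.1]
width: 0.0399
grip_force: 0.0
```

```bash
python3 m.py
python3 - <<'E'
from h import *
c=snap('wrist','wrist2'); c=snap('top','top2')
i=cv2.imread('pics/wrist2.png'); j=cv2.imread('pics/top2.png')
M=np.zeros((600,800,3),np.uint8); M[:480,:400]=cv2.resize(i[150:310,270:403],(400,480),interpolation=cv2.INTER_CUBIC); M[:400,400:]=cv2.resize(j[170:270,150:250],(400,400),interpolation=cv2.INTER_CUBIC)
cv2.imwrite('pics/c2.png',np.clip(M*1.4,0,255).astype(np.uint8))
E
```

```text
t 9.95 yaw 170.58891726002923 tool xy of A->tcp 77.07062431595148 -3.4223586641475046 z 0.16085229085716143 F tool [ 0.65070467 -0.00430784  0.11630944] tor [ 0.0310814  -0.17019215 -0.03228104] [ 0.7   0.54 -1.37  1.77  0.55  1.3   0.59]
```

View pics/c2.png

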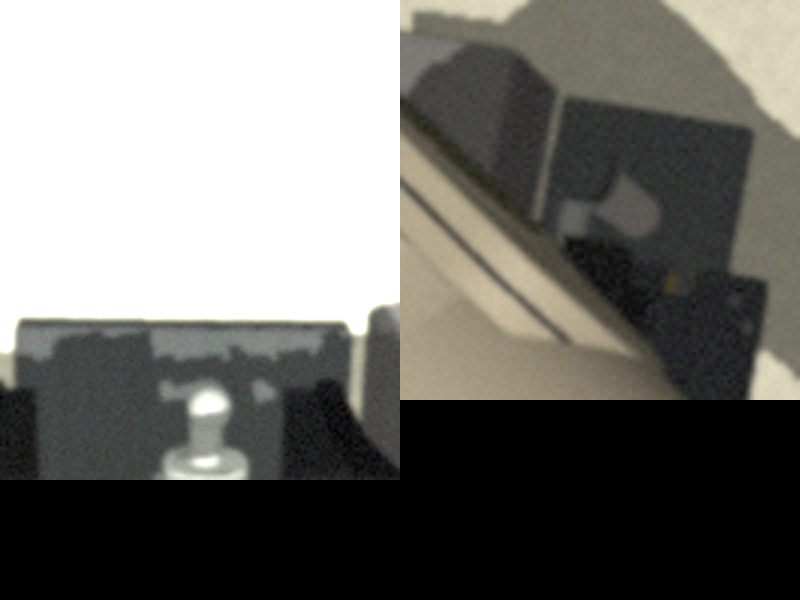

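The bar is clear of both fingers, with the nib at about wrist pixel (340,285). Next I rise and measure the arm.

Emit:
carry_out(
  moves=[
    [0, 0, -0.5, 0, 0, 0],
    [0, 0, -0.8, 0, 0, 0],
    [0, 0, -0.8, 0, 0, 0],
    [0, 0, -0.8, 0, 0, 0],
    [0.5, 0, -0.6, 0, 0, 0],
    [0.5, 0, 0, 0, 0, 0],
    [0, 0, 0, 0, 0, 0],
    [0, 0, 0, 0, 0, 0],
  ],
)

```text
time: 11.05
ee_pos: [0.4621, 0.1671, 0.3014]
eef_rot: [0.082, 0.997, -0.0, 0.0]
ft_force: [0.0, -0.1, -0.1]
width: 0.04
grip_force: 0.0
```

```bash
python3 m.py
python3 - <<'E'
from h import *
c=snap('wrist','wrist3'); c=snap('top','top3'); snap('side','side3')
i=cv2.imread('pics/wrist3.png'); j=cv2.imread('pics/top3.png'); k=cv2.imread('pics/side3.png')
M=np.zeros((600,800,3),np.uint8); M[:300,:400]=cv2.resize(i,(400,300)); M[:300,400:]=cv2.resize(j,(400,300)); M[300:,:400]=cv2.resize(k[165:265,260:393],(400,300))
cv2.imwrite('pics/c3.png',np.clip(M*1.4,0,255).astype(np.uint8))
E
```

```text
t 11.05 yaw 170.55454994238954 tool xy of A->tcp 116.41507284913419 -3.570917733553112 z 0.30138217616764734 F tool [-0.03806072 -0.11657654  0.14971231] tor [ 0.09672203 -0.19113214 -0.01299815] [ 0.86  0.22 -1.44  1.65  0.22  1.46  0.81]
```

View pics/c3.png

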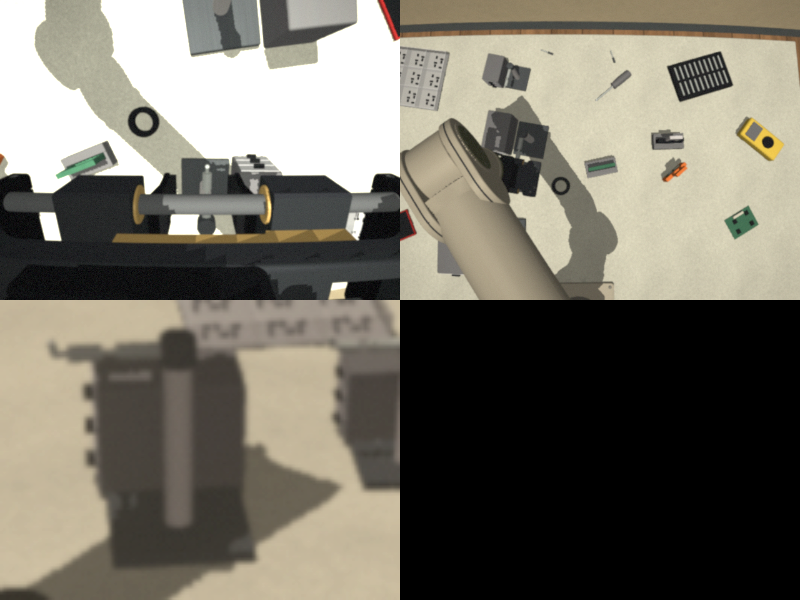

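The hook now points straight out of the front: in the side crop the nib is at left and the head at (178,345). Next is the display.

Run:
```python
from h import *
print(delta([0.572,-0.2966,0.25],91.5))
```

```text
(array([ -4.613, -10.996,   1.258]), array([ 1.000e-03, -1.000e-02,  9.887e+00]))
```

Emit:
carry_out(
  moves=[
    [-0.4, -0.92, 0.1, 0, 0, 0],
    [-0.4, -0.92, 0.1, 0, 0, 0],
    [-0.4, -0.92, 0.1, 0, 0, 0],
    [-0.4, -0.92, 0.1, 0, 0, 0],
    [-0.4, -0.92, 0.1, 0, 0, 0],
    [-0.4, -0.92, 0.1, 0, 0, 0],
    [-0.4, -0.92, 0.1, 0, 0, 0],
    [-0.4, -0.92, 0.1, 0, 0, 0],
    [-0.4, -0.92, 0.1, 0, 0, 0],
    [-0.4, -0.92, 0.1, 0, 0, 0],
    [-0.4, -0.92, 0.1, 0, 0, 0],
    [-0.2, -0.9, 0.1, 0, 0, 0],
    [0, 0, 0, 0, 0, 0],
  ],
  fingers=30,
)

```text
time: 12.82
ee_pos: [0.5705, -0.301, 0.2506]
eef_rot: [0.084, 0.996, 0.001, -0.001]
ft_force: [0.4, -0.3, -0.0]
width: 0.0301
grip_force: 0.0
```

Emit:
carry_out(
  moves=[
    [0, 0, 0, 0, 0, 1],
    [0, 0, 0, 0, 0, 1],
    [0, 0, 0, 0, 0, 1],
    [0, 0, 0, 0, 0, 1],
    [0, 0, 0, 0, 0, 1],
    [0, 0, 0, 0, 0, 1],
    [0, 0, 0, 0, 0, 1],
    [0, 0, 0, 0, 0, 1],
    [0, 0, 0, 0, 0, 1],
    [0, 0, 0, 0, 0, 0.9],
    [0, 0, 0, 0, 0, 0],
  ],
)

```text
time: 14.2
ee_pos: [0.5714, -0.2964, 0.2525]
eef_rot: [0.698, 0.716, 0.0, -0.0]
ft_force: [-0.4, -0.2, 0.2]
width: 0.0299
grip_force: 0.0
```

Run:
```python
from h import *
print(delta([0.572,-0.2966,0.112],91.5)); s=read_state(); print(s['time'],s['joint_positions'].round(2),s['width'])
c=snap('wrist','wrist4'); P=cloud(c)
Q=P.reshape(-1,3); Q=Q[~np.isnan(Q[:,0])]; Q=Q[(abs(Q[:,0]-.572)<.06)&(abs(Q[:,1]+.2966)<.07)]
for lo,hi in((.05,.07),(.105,.127)):
    q=Q[(Q[:,2]>lo)&(Q[:,2]<hi)]; print(lo,len(q),cv2.minAreaRect(q[:,:2].astype(np.float32)*1000) if len(q)>3 else '', q[:,2].max() if len(q) else '')
c=snap('top','top4'); snap('side','side4'); P=cloud(c)
j=cv2.imread('pics/top4.png');k=cv2.imread('pics/side4.png');i=cv2.imread('pics/wrist4.png')
M=np.zeros((600,800,3),np.uint8); M[:400,:400]=cv2.resize(j[190:270,150:230],(400,400),interpolation=cv2.INTER_CUBIC); M[:400,400:]=cv2.resize(k[150:230,270:350],(400,400),interpolation=cv2.INTER_CUBIC);M[400:,:267]=cv2.resize(i,(267,200))
cv2.imwrite('pics/c4.png',np.clip(M*1.6,0,255).astype(np.uint8))
```

```text
(array([-0.007,  0.018,  3.512]), array([-0.004, -0.004,  0.002]))
14.2 [ 1.02  0.51 -0.88  1.35  0.38  1.47  0.19] 0.02992424315128325
0.05 451 ((572.3841552734375, -295.2701416015625), (12.485214233398438, 83.83393096923828), 1.7912507057189941) 0.06732146538853706
0.105 603 ((573.05810546875, -295.39984130859375), (9.145723342895508, 40.13688278198242), 1.4774137735366821) 0.12191625144056717
```

View pics/c4.png

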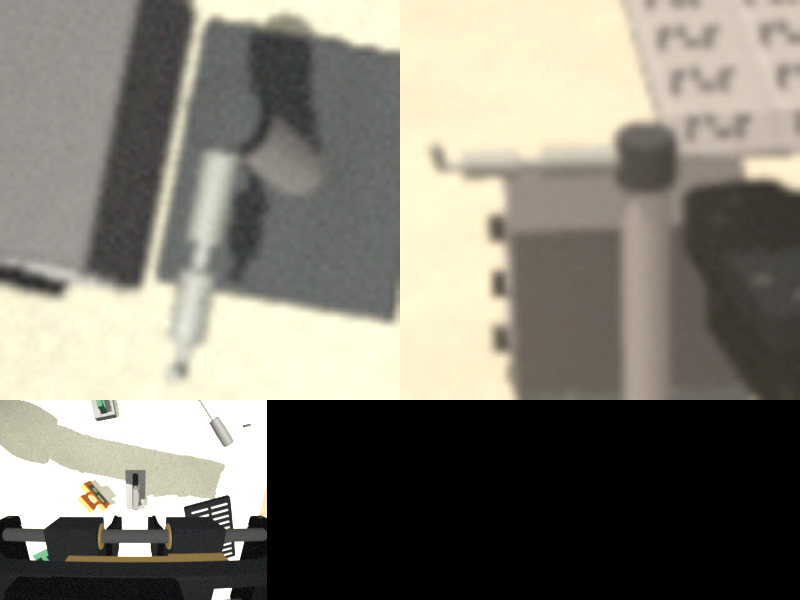

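Top crop (5x from (150,190)): the groove spans about (207,240) to (195,278), so its middle is near (201,258). The nib is at (178,370) and the arm meets the head near (224,145). The side crop shows the groove near (530,158), the head at (645,155) and the nib at (437,155).

Emit:
carry_out(
  moves=[
    [0, 0.02, 0.7, 0, 0, 0],
    [0, 0.02, 0.7, 0, 0, 0],
    [0, 0, 0.7, 0, 0, 0],
    [0, 0, 0.7, 0, 0, 0],
    [0, 0, 0.5, 0, 0, 0],
    [0, 0, 0.2, 0, 0, 0],
    [0, 0, 0, 0, 0, 0],
    [0, 0, 0, 0, 0, 0],
  ],
)

```text
time: 15.35
ee_pos: [0.5733, -0.2974, 0.1141]
eef_rot: [0.698, 0.716, 0.0, 0.001]
ft_force: [0.6, -0.6, 0.7]
width: 0.0299
grip_force: 0.0
```

Run:
```python
from h import *
c=load('top4'); f=lambda X,Y,z: world(c,150+(X+.5)/5-.5,190+(Y+.5)/5-.5,z)
g=f(201,258,.16); n=f(178,370,.172); 
d=n[:2]-g[:2]; print('groove',g,'nib',n,np.linalg.norm(d),'dir',np.rad2deg(np.arctan2(d[1],d[0])))
P=cloud(c); Q=P[185:275,150:235].reshape(-1,3); Q=Q[~np.isnan(Q[:,0])]
A=np.array([.5775,.1515]); th=np.deg2rad(170.7); e=np.array([np.cos(th),np.sin(th)]); pr=np.array([-e[1],e[0]])
L=(Q[:,:2]-A)@e*1e3; S=(Q[:,:2]-A)@pr*1e3
m=(Q[:,2]>.155)&(Q[:,2]<.19)&(abs(S)<20)&(L>-20)&(L<110)
o=np.argsort(L[m]); 
for k in range(-16,100,4):
    w=m&(L>=k)&(L<k+4)
    if w.sum(): print(k,w.sum(),S[w].mean().round(1),np.ptp(S[w]).round(1),(Q[w,2].max()*1e3).round(1),(Q[w,2].mean()*1e3).round(1))
s=read_state(); print(s['ee_pos'],s['width'],s['ft_force'])
```

```text
groove [0.52795665 0.16260729 0.16      ] nib [0.48794987 0.16755608 0.172     ] 0.04031169097678568 dir 172.9484066778998
-16 6 -1.8 10.4 173.2 171.1
-12 26 -1.9 20.2 174.3 171.2
-8 33 -0.4 25.1 174.2 170.1
-4 39 -0.7 27.8 174.1 170.8
0 39 -0.8 27.5 174.6 170.1
4 35 -0.2 26.4 174.1 170.1
8 31 0.6 20.2 174.2 169.2
12 19 -1.2 10.7 173.9 166.5
16 17 -1.3 13.2 166.9 164.1
20 17 -1.6 10.1 166.8 164.0
24 17 -1.1 11.1 168.7 163.7
28 17 -1.5 12.9 169.2 164.1
32 16 -0.7 9.8 167.4 164.8
36 18 -1.5 12.7 166.2 163.4
40 16 -1.4 10.5 168.1 163.9
44 12 -2.3 11.6 167.9 163.3
48 7 -2.3 3.6 162.4 161.2
52 8 -2.1 3.5 164.4 160.7
56 16 -1.9 11.6 166.6 164.3
60 19 -1.8 12.1 168.7 164.1
64 16 -1.9 11.4 167.8 164.2
68 16 -1.6 10.9 167.9 164.8
72 17 -2.0 13.0 167.7 164.2
76 17 -2.2 12.0 169.0 165.0
80 7 -1.2 5.6 165.0 163.7
84 8 -3.0 5.0 163.4 160.8
88 9 -2.3 4.9 170.4 166.2
92 7 -2.9 5.3 172.4 170.2
[ 0.57328707 -0.29738806  0.11405678] 0.02990333236944874 [ 0.60947087 -0.55602323  0.67775293]
```

Emit:
carry_out(
  moves=[
    [0, 0, 0.05, 0, 0, 0],
    [0, 0, 0, 0, 0, 0],
    [0, 0, 0, 0, 0, 0],
    [0, 0, 0, 0, 0, 0],
    [0, 0, 0, 0, 0, 0],
  ],
  fingers=0,
  force=15,
)

```text
time: 15.98
ee_pos: [0.5728, -0.2973, 0.1111]
eef_rot: [0.698, 0.716, 0.0, 0.0]
ft_force: [-0.1, 0.0, 1.6]
width: 0.01
grip_force: 15.0
```

Emit:
carry_out(
  moves=[
    [0, 0, -0.2, 0, 0, 0],
    [0, 0, -0.4, 0, 0, 0],
    [0, 0, -0.8, 0, 0, 0],
    [0, 0, -0.8, 0, 0, 0],
    [0, 0, -0.8, 0, 0, 0],
    [0, 0, -0.8, 0, 0, 0],
    [0, 0, -0.8, 0, 0, 0],
    [0, 0, 0, 0, 0, 0],
    [0, 0, 0, 0, 0, 0],
  ],
)

```text
time: 17.1
ee_pos: [0.5725, -0.2971, 0.2948]
eef_rot: [0.698, 0.716, -0.0, -0.0]
ft_force: [0.1, -1.3, -2.1]
width: 0.0097
grip_force: 15.0
```

Run:
```python
from h import *
s=read_state(); print(s['time'],s['width'],s['grip_force'],s['ft_force'],s['ee_pos'],s['joint_positions'].round(2))
for n in('side','wrist','top'):
    c=snap(n,n+'5'); P=cloud(c); Q=P.reshape(-1,3); Q=Q[~np.isnan(Q[:,0])]; Q=Q[(abs(Q[:,0]-.572)<.06)&(abs(Q[:,1]+.2966)<.08)]
    for lo,hi in((.14,.19),):
        q=Q[(Q[:,2]>lo)&(Q[:,2]<hi)]; print(n,len(q),q.min(0),q.max(0),cv2.minAreaRect(q[:,:2].astype(np.float32)*1000) if len(q)>3 else '')
th=np.deg2rad(170.2); e=np.array([np.cos(th),np.sin(th)])
p=np.r_[np.array([.528,.162])+.085*e,.27]
print(p,delta(p,80.2))
```

```text
17.1 0.00973280256437222 14.992181315319613 [ 0.0636569  -1.27042938 -2.14206878] [ 0.57248077 -0.29710683  0.29480146] [ 1.01  0.49 -0.89  1.27  0.37  1.55  0.2 ]
side 13 [ 0.56644263 -0.33863072  0.18780065] [ 0.57236617 -0.26025998  0.18992165] ((567.6513671875, -299.45355224609375), (3.5507917404174805, 78.34265899658203), 4.329743385314941)Traceback (most recent call last):
  File "<stdin>", line 6, in <module>
    return umr_minimum(a, axis, None, out, keepdims, initial, where)
ValueError: zero-size array to reduction operation minimum which has no identity
```

Run:
```python
from h import *
th=np.deg2rad(170.2); e=np.array([np.cos(th),np.sin(th)])
p=np.r_[np.array([.528,.162])+.065*e,.29]
print(p,delta(p,80.2))
```

```text
[0.46394849 0.17306362 0.29      ] (array([11.819, -2.415,  0.11 ]), array([-0.011, -0.003,  1.402]))
```

Emit:
carry_out(
  moves=[
    [0.4, -0.08, 0, 0, 0, 0],
    [0.7, -0.15, 0, 0, 0, 0],
    [0.8, -0.16, 0, 0, 0, 0],
    [0.8, -0.16, 0, 0, 0, 0],
    [0.8, -0.16, 0, 0, 0, 0],
    [0.8, -0.16, 0, 0, 0, 0],
    [0.8, -0.16, 0, 0, 0, 0],
    [0.8, -0.16, 0, 0, 0, 0],
    [0.8, -0.16, 0, 0, 0, 0],
    [0.8, -0.16, 0, 0, 0, 0],
    [0.8, -0.16, 0, 0, 0, 0],
    [0.8, -0.16, 0, 0, 0, 0],
    [0.8, -0.16, 0, 0, 0, 0],
    [0.7, -0.15, 0, 0, 0, 0],
    [0.6, -0.15, 0, 0, 0, 0],
    [0.42, -0.1, 0, 0, 0, 0],
    [0, 0, 0, 0, 0, 0.7],
    [0, 0, 0, 0, 0, 0.7],
    [0, 0, 0, 0, 0, 0],
  ],
)

```text
time: 19.58
ee_pos: [0.4649, 0.1658, 0.2946]
eef_rot: [0.764, 0.645, -0.0, 0.0]
ft_force: [-0.8, -0.1, -2.0]
width: 0.0099
grip_force: 15.0
```

Run:
```python
from h import *
th=np.deg2rad(170.2); e=np.array([np.cos(th),np.sin(th)])
p=np.r_[np.array([.528,.162])+.065*e,.1976]
print(p,delta(p,80.2)); s=read_state(); print(s['time'],s['ee_pos'],s['width'],s['ft_force'],s['joint_positions'].round(2))
```

```text
[0.46394849 0.17306362 0.1976    ] (array([ 0.178, -0.053,  2.426]), array([-0.001,  0.005,  0.011]))
19.575 [0.46485933 0.1657571  0.29464018] 0.009865742136250131 [-0.75933867 -0.1409984  -1.98262096] [ 0.67  0.13 -1.18  1.66  0.12  1.43 -0.69]
```

Emit:
carry_out(
  moves=[
    [0.16, -0.05, 0.4, 0, 0, 0],
    [0, 0, 0.6, 0, 0, 0],
    [0, 0, 0.6, 0, 0, 0],
    [0, 0, 0.5, 0, 0, 0],
    [0, 0, 0.32, 0, 0, 0],
    [0, 0, 0, 0, 0, 0],
    [0, 0, 0, 0, 0, 0],
  ],
)

```text
time: 20.45
ee_pos: [0.4651, 0.172, 0.1987]
eef_rot: [0.765, 0.644, 0.0, 0.0]
ft_force: [0.3, -0.2, -0.7]
width: 0.0101
grip_force: 15.0
```

Run:
```python
from h import *
th=np.deg2rad(170.2); e=np.array([np.cos(th),np.sin(th)])
p=np.r_[np.array([.528,.162])+.065*e,.1976]
print(p,delta(p,80.2)); s=read_state(); print(s['time'],s['ee_pos'],s['width'],s['ft_force'])
c=snap('side','side6');t=snap('top','top6')
k=cv2.imread('pics/side6.png'); j=cv2.imread('pics/top6.png')
M=np.zeros((400,800,3),np.uint8); M[:,:400]=cv2.resize(k[140:240,250:350],(400,400),interpolation=cv2.INTER_CUBIC); M[:,400:]=cv2.resize(j[190:290,130:230],(400,400),interpolation=cv2.INTER_CUBIC)
cv2.imwrite('pics/c6.png',np.clip(M*1.6,0,255).astype(np.uint8))
```

```text
[0.46394849 0.17306362 0.1976    ] (array([ 0.021, -0.034,  0.029]), array([ 0.006, -0.004,  0.003]))
20.45 [0.46513101 0.17200398 0.19874849] 0.010072903830497887 [ 0.31275852 -0.1534021  -0.70531912]
```

View pics/c6.png

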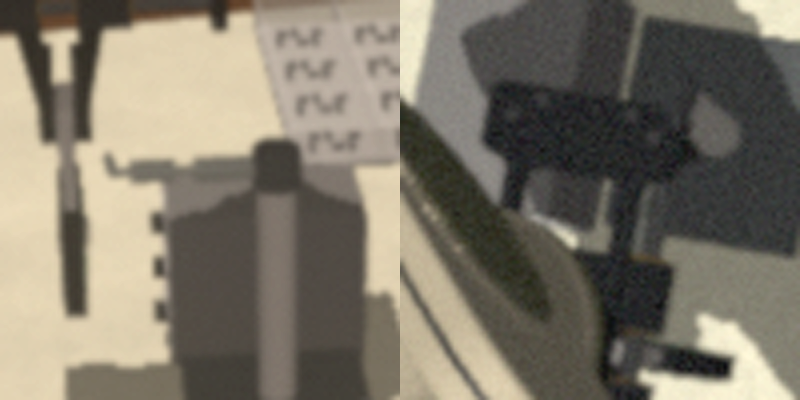

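The module hangs upright in the fingers just outside the nib. In the side crop it spans (65,85)–(75,315) and the nib is at (110,158). I slide it inward along the arm next.

Emit:
carry_out(
  moves=[
    [0.02, 0.15, 0.01, 0, 0, 0],
    [0, 0.15, 0, 0, 0, 0],
    [0, 0.15, 0, 0, 0, 0],
    [0, 0.15, 0, 0, 0, 0],
    [0, 0.15, 0, 0, 0, 0],
    [0, 0.15, 0, 0, 0, 0],
    [0, 0.15, 0, 0, 0, 0],
    [0, 0.15, 0, 0, 0, 0],
    [0, 0, 0, 0, 0, 0],
  ],
)

```text
time: 21.68
ee_pos: [0.5126, 0.1643, 0.1977]
eef_rot: [0.765, 0.644, 0.0, -0.0]
ft_force: [-0.3, 0.1, -1.9]
width: 0.0097
grip_force: 15.0
```

Emit:
carry_out(
  moves=[
    [0, 0.1, 0, 0, 0, 0],
    [0, 0.1, 0, 0, 0, 0],
    [0, 0.1, 0, 0, 0, 0],
    [0, 0.1, 0, 0, 0, 0],
    [0, 0, 0, 0, 0, 0],
    [0, 0, 0, 0, 0, 0],
  ],
)

```text
time: 22.42
ee_pos: [0.5279, 0.1617, 0.1977]
eef_rot: [0.765, 0.644, -0.0, -0.0]
ft_force: [0.2, -0.2, -2.4]
width: 0.01
grip_force: 15.0
```

```bash
cat > q.py <<'E'
from h import *
th=np.deg2rad(170.2); e=np.array([np.cos(th),np.sin(th)])
p=np.r_[.528,.162,.1866]
print(delta(p,80.2)); s=read_state(); print(s['time'],s['ee_pos'],s['width'],s['ft_force'])
E
python3 q.py
```

```text
(array([0.007, 0.002, 0.278]), array([-0.   ,  0.   ,  0.003]))
22.425 [0.52788614 0.16173648 0.19773283] 0.010048305317459186 [ 0.19716533 -0.19204017 -2.38429404]
```

Emit:
carry_out(
  moves=[
    [0, 0, 0.08, 0, 0, 0],
    [0, 0, 0.08, 0, 0, 0],
    [0, 0, 0.08, 0, 0, 0],
    [0, 0, 0, 0, 0, 0],
    [0, 0, 0, 0, 0, 0],
  ],
)

```text
time: 23.05
ee_pos: [0.528, 0.1617, 0.1882]
eef_rot: [0.765, 0.644, 0.0, 0.0]
ft_force: [0.3, 0.1, -1.4]
width: 0.01
grip_force: 15.0
```

Emit:
carry_out(
  moves=[
    [0, 0, 0.025, 0, 0, 0],
    [0, 0, 0.025, 0, 0, 0],
    [0, 0, 0, 0, 0, 0],
    [0, 0, 0, 0, 0, 0],
  ],
)

```text
time: 23.55
ee_pos: [0.528, 0.1616, 0.1861]
eef_rot: [0.765, 0.644, -0.0, 0.0]
ft_force: [-0.4, -0.1, -1.9]
width: 0.01
grip_force: 15.0
```

Emit:
carry_out(
  moves=[
    [0, 0, 0.025, 0, 0, 0],
    [0, 0, 0.025, 0, 0, 0],
    [0, 0, 0, 0, 0, 0],
    [0, 0, 0, 0, 0, 0],
  ],
)

```text
time: 24.05
ee_pos: [0.528, 0.1616, 0.1841]
eef_rot: [0.765, 0.644, 0.0, 0.0]
ft_force: [0.3, -0.4, -1.4]
width: 0.0102
grip_force: 15.0
```

Emit:
carry_out(
  moves=[
    [0, 0, 0.025, 0, 0, 0],
    [0, 0, 0, 0, 0, 0],
    [0, 0, 0, 0, 0, 0],
  ],
)

```text
time: 24.42
ee_pos: [0.528, 0.1616, 0.1831]
eef_rot: [0.765, 0.644, -0.0, 0.0]
ft_force: [0.2, -0.3, -0.7]
width: 0.0098
grip_force: 15.0
```

Emit:
carry_out(
  moves=[
    [0, 0, 0.025, 0, 0, 0],
    [0, 0, 0, 0, 0, 0],
    [0, 0, 0, 0, 0, 0],
  ],
)

```text
time: 24.8
ee_pos: [0.5281, 0.1617, 0.1822]
eef_rot: [0.765, 0.644, 0.0, 0.0]
ft_force: [0.0, -0.6, 0.1]
width: 0.0101
grip_force: 15.0
```

```bash
python3 q.py
```

```text
(array([ 0.008, -0.003, -0.109]), array([ 0.002, -0.   ,  0.001]))
24.8 [0.52805446 0.16166146 0.18222758] 0.010065544459572575 [ 0.01161299 -0.64135484  0.13751496]
```

Emit:
carry_out(
  moves=[
    [0, 0, 0, 0, 0, 0],
    [0, 0, 0, 0, 0, 0],
    [0, 0, 0, 0, 0, 0],
    [0, 0, 0, 0, 0, 0],
  ],
  fingers=22,
)

```text
time: 25.3
ee_pos: [0.528, 0.1616, 0.1821]
eef_rot: [0.765, 0.644, 0.0, 0.0]
ft_force: [-0.3, 0.0, 0.7]
width: 0.022
grip_force: 0.0
```

Emit:
carry_out(
  moves=[
    [0, 0, -0.1, 0, 0, 0],
    [0, 0, -0.2, 0, 0, 0],
    [0, 0, -0.4, 0, 0, 0],
    [0, 0, -0.7, 0, 0, 0],
    [0, 0, -0.9, 0, 0, 0],
    [0, 0, -0.9, 0, 0, 0],
    [-0.9, 0, -0.4, 0, 0, 0],
    [-0.9, 0, 0, 0, 0, 0],
    [-0.9, 0, 0, 0, 0, 0],
    [-0.9, 0, 0, 0, 0, 0],
    [-0.9, 0, 0, 0, 0, 0],
    [0, 0, 0, 0, 0, 0],
    [0, 0, 0, 0, 0, 0],
  ],
)

```text
time: 26.92
ee_pos: [0.4975, -0.0149, 0.3269]
eef_rot: [0.765, 0.644, 0.0, 0.0]
ft_force: [0.0, 0.3, -0.6]
width: 0.0216
grip_force: 0.0
```

Run:
```python
from h import *
s=read_state(); print(s['time'],s['ee_pos'],s['ft_force'])
c=snap('side','side7');t=snap('top','top7')
k=cv2.imread('pics/side7.png'); j=cv2.imread('pics/top7.png')
M=np.zeros((400,800,3),np.uint8); M[:,:400]=cv2.resize(k[140:240,250:350],(400,400),interpolation=cv2.INTER_CUBIC); M[:,400:]=cv2.resize(j[190:290,130:230],(400,400),interpolation=cv2.INTER_CUBIC)
cv2.imwrite('pics/c7.png',np.clip(M*1.6,0,255).astype(np.uint8))
P=cloud(t); Q=P[185:275,150:240].reshape(-1,3); Q=Q[~np.isnan(Q[:,0])]
q=Q[(Q[:,2]>.177)&(Q[:,2]<.22)]; print(len(q),np.median(q,0),q[:,2].max(),cv2.minAreaRect(q[:,:2].astype(np.float32)*1000) if len(q)>3 else'')
```

```text
26.925 [ 0.49749874 -0.01487348  0.32692594] [ 0.03736615  0.27018822 -0.58479045]
155 [0.52714539 0.15993113 0.18985195] 0.19410436271689202 ((527.2606811523438, 160.9972686767578), (40.8150520324707, 10.179922103881836), 80.59917449951172)
```

View pics/c7.png

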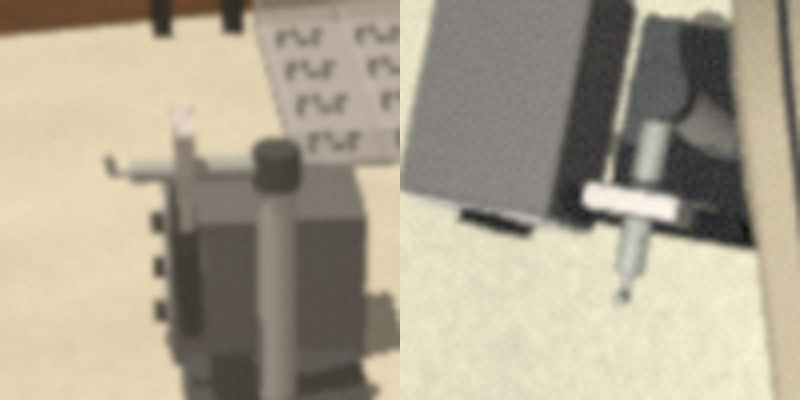

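The module hangs upright on the arm. Its top is at 0.190 m, as expected in the groove, and the bar is centred at (0.527,0.161), square to the arm. The hook still faces front.

```bash
python3 -c "
from bench import r
print(r.close_job())"
```

```text
the job is handed in; nothing more can be done
None
```

The job is handed in, result not reported: the hook is against its stop facing front and the display hangs upright in the groove, let go; one push against the stop read about 17.8 N across the arm and about 21 N in total at the wrist, but nothing reported a failure.

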